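Put the leg-rig parts back on their own stands

ROBOT

A 6-joint arm with a two-finger parallel gripper is mounted at the origin on the work surface. World frame = base frame: x ahead of the robot, y to its left, z up, the work surface at z = 0. Lengths are in m, angles in rad, forces in N, time in s.
With the tool pointing down it reaches from about 0.3 to 0.775 m from the base axis. Payload 14.6 kg.
Tool frame: the origin (TCP) lies midway between the tips of the shut fingers; the grasp point (between the pads) lies 19 mm behind it (arm.grip_depth is the distance from the TCP to the grasp point, in m); z points along the fingers, y is the line along which they close (so a half turn about z gives the same grasp; the last joint's range is limited). The gripper opens to 85 mm and grips with 20 to 120 N. Pads are 22 mm wide; open, the fingers measure 114 mm over their backs; the gripper's body (76 mm by 85 mm) begins 54 mm behind the grasp point. The pads swing forward as they close: fully open they stand 13 mm farther back than shut.
Start: joints at [1.143, 0.3, 1.521, -0, 1.321, -0.067], TCP at [0.194, 0.515, 0.231] pointing down, gripper open.
Joint ranges: [-3.03, 3.03], [-0.79, 2.21], [0.23, 2.52], [-1.04, 4.18], [0, 3.07], [-2.55, 2.55]. Speed limits (rad/s): [2.22, 2.22, 2.57, 3.14, 3.14, 3.14].

INTERFACE

Orientations are given as a rotation vector (axis times angle).
In Python, from bench import sensors, capture, camera_model, arm gives the robot as it stands.
- The arm moves only by the tool send_rows, never from a script. Its argument "deltas" is a list of rows, each an object with "travel": the shift along the tool's x, y, z in units of 60 mm (1.0 is 60 mm), a list of three; "rotation": the turn, a rotation vector about the tool's x, y, z in degrees, a list of three; "fingers": the finger opening in mm, from 0 to 85.4. A call has exactly 5 rows; each row shifts and turns the commanded pose from where the row before left it, along the tool's axes as they then stand; what a row does not reach is not made up. A row lasts 1/8 s, in which the tool goes at most 62.5 mm and 10.7 degrees, less where a joint would pass 70% of its speed; a pose out of reach is approached as far as the arm can. A call is refused whole if a number of a shift passes 1 or a number of a turn 10.7, either way. A call with a gripper value outside its range is refused whole. The fingers move at their own pace and stop on an object; "force" is the grip in N (left out, the last holds). Time passes only in rows, so rows that do not move let the fingers close, or fill a call up. It gives the time, the measured TCP pose, the force, the opening and the grip force at its end, in the units of the state.
- sensors.read_state(): the state, without advancing time (a new reading comes with each control period).
- capture(name): name is "scene" or "top"; returns the picture (400x640x3 uint8, red, green, blue); there is no depth.
- camera_model(name): a dict with "fx", "fy", "cx", "cy" (pixels), "distortion" ([k1, k2, p1, p2, k3] as OpenCV has them; the pictures are not rectified), "extrinsics" (4x4, takes a point from camera to world coordinates). Camera axes: x right, y down, z forward; pixel columns grow to the right and rows downward; lengths in m; the calibration is good to about 2 mm. A picture is of the moment at which its call begins. camera_model takes no time and is no camera call.
- arm.hand_in(): hands the job in; it is judged then, once.
The state is a dict: "t": time; "joint_pos": joint angles; "joint_velocities": joint speeds; "effort": joint torques, N m; "ee_pos": TCP position; "tool_rot": TCP orientation; "wrist_force": force on the tool from outside, world axes, zero at the start; "wrist_torque": the same for the moment, N m; "opening": opening from 0.0 (shut) to 1.0 (fully open); "finger_force": force on a finger pad.
Only numpy, scipy, OpenCV 4.12 (cv2) and the standard library are available. Lean on these libraries where they do the work, as an engineer would, in place of code of your own. Each camera call takes 0.05 s, during which the arm holds its last target. There are 200 camera calls.

TASK

The four parts of the leg rig stand on each other's stands. Change them over so that each ends upright, let go, in the middle of the stand it belongs on: the gear motor on the round stand, the servo on the oblong one, the finned motor driver on the square one and the two-eared bracket on the six-sided one. The empty rubber mat is there for parking a part on the way; never tip a part over.

Things in the scene. Friction and masses are not known exactly. Their poses are not given: they have to be found in the camera images.
- gearmotor: Loose gear motor standing upright: dark steel can 42 mm across from 0 to 46 mm height, on it an aluminium gearbox 37 mm across from 46 to 68 mm, on top a steel shaft 8 mm across up to 80 mm; all on one axis. About 0.3 kg. Origin: centre of its underside; z up. At the start it stands on the square or on the six-sided stand.
- servo: Loose black box-shaped servo: body 54 mm (x) by 27 mm (y), 46 mm high; two mounting ears, 27 mm wide and 4 mm thick at 34 to 38 mm height, widen it to 76 mm along x; a white round horn 22 mm across stands on top, 13 mm to +x of the middle, up to 53 mm height. The two flat sides facing +y and -y, 27 mm apart, are the ones to grip. About 0.12 kg. Origin: centre of its underside; z up. At the start it stands on the square or on the six-sided stand.
- driver: Loose motor driver: black base 66 mm (x) by 46 mm (y), 14 mm high, under an aluminium heat sink with upright fins running along x, 60 by 46 mm, up to 38 mm height; solid to grip across y (46 mm). About 0.18 kg. Origin: centre of its underside; z up. At the start it stands on the round or on the oblong stand.
- bracket: Loose grey ankle bracket (clevis): base plate 60 mm (x) by 46 mm (y), 12 mm thick, with two upright ears with round tops, each 10 mm thick, 34 mm long along x, up to 61 mm height; their outer faces stand 46 mm apart along y, flush with the base, and are the ones to grip; a thin steel pin joins them at 46 mm height. Rigid, about 0.11 kg. Origin: centre of its underside; z up. At the start it stands on the round or on the oblong stand.
- round_stand: Round flat aluminium stand with a black band round its side, 112 mm across, 14 mm high, fixed to the bench. The gear motor belongs on it. Origin: centre of its underside; z up. The flat top is at 14 mm.
- square_stand: Square flat steel stand, 98 by 98 mm, 14 mm high, with a screw head flush in each corner, fixed to the bench. The motor driver belongs on it. Origin: centre of its underside; z up. The flat top is at 14 mm.
- long_stand: Oblong flat plywood stand, 136 mm (x) by 80 mm (y), 14 mm high, fixed to the bench. The servo belongs on it. Origin: centre of its underside; z up. The flat top is at 14 mm.
- hex_stand: Six-sided (regular hexagon) flat off-white stand, 116 mm over its corners (along x), 100 mm over its flats, 14 mm high, fixed to the bench. The bracket belongs on it. Origin: centre of its underside; z up. The flat top is at 14 mm.
- park_mat: Thin square black rubber mat, 100 by 100 mm, 4 mm thick, fixed to the bench: the free spot, empty at the start. Origin: centre of its underside; z up. Its top is at 4 mm. The five places keep at least 150 mm between their centres; small loose bench clutter under 60 mm high lies between some of them.
Things that resemble listed ones, but are neither listed nor needed, are in the scene too. Leave any pink or turquoise look-alike of the bracket alone. What is shaped like the long_stand but yellow is not meant.

How it is judged:
At the end, for the whole second after the job is handed in: Gear motor on the round stand, servo on the oblong, driver on the square, bracket on the six-sided: each standing on the stand's top (within 4 mm in height), its centre within 15 mm of the stand's centre, upright within 0.1 rad and at rest (horizontal distance between gearmotor and round_stand below 0.015 m and z of gearmotor in the frame of round_stand between 0.01 and 0.018 m and angle between each of gearmotor, servo, driver, bracket's own z axis and vertical below 0.1 rad and linear speed of each of gearmotor, servo, driver, bracket below 0.02 m/s and angular speed of each of gearmotor, servo, driver, bracket below 0.2 rad/s and horizontal distance between servo and long_stand below 0.015 m and z of servo in the frame of long_stand between 0.01 and 0.018 m and horizontal distance between driver and square_stand below 0.015 m and z of driver in the frame of square_stand between 0.01 and 0.018 m and horizontal distance between bracket and hex_stand below 0.015 m and z of bracket in the frame of hex_stand between 0.01 and 0.018 m); the robot touches nothing.
It fails at once if the gear motor is tipped over (angle between gearmotor's own z axis and vertical above 0.6 rad).
It fails at once if the servo is tipped over (angle between servo's own z axis and vertical above 0.6 rad).
It fails at once if the finned motor driver is tipped over (angle between driver's own z axis and vertical above 0.6 rad).
It fails at once if the two-eared bracket is tipped over (angle between bracket's own z axis and vertical above 0.6 rad).
It also fails if it takes over 144 s, if anything falls off the work surface, if the arm or the gripper's body presses on something with over 40 N, if the wrist force passes 120 N, or if a joint passes its speed limit or range.

## Working session

There is one attempt and no reset: what is moved stays moved. The work goes in short steps, Python scripts to look and compute and a tool call to move; the robot and the scene stay as the last step left them, time stands still between calls to the robot, and variables do not carry over. Pictures are saved under pics/ and viewed, at most 14 in all, crops included, and the job is handed in when it is done.

Besides the shell and the picture viewer there is one more tool, called after "Request:" as name([rows], argument=value, ...), one row to a line, values as JSON. send_rows: Moves the arm, as the interface text tells. Its arguments: {"type":"object","properties":{"deltas":{"type":"array"},"force":{"type":"number"}},"required":["deltas"]}

```bash
mkdir -p pics; cat > h.py <<'E'
import numpy as np,cv2
from bench import sensors,capture,camera_model,arm
def grab(n,f):
    im=capture(n); cv2.imwrite('pics/'+f,im[:,:,::-1]); return im
def ray(n,uv):
    m=camera_model(n);K=np.array([[m['fx'],0,m['cx']],[0,m['fy'],m['cy']],[0,0,1.]])
    p=cv2.undistortPoints(np.array(uv,float).reshape(-1,1,2),K,np.array(m['distortion'],float)).reshape(-1,2)
    T=np.array(m['extrinsics']);d=np.c_[p,np.ones(len(p))]@T[:3,:3].T
    return T[:3,3],d
def plane(n,uv,z):
    o,d=ray(n,uv);return o+d*((z-o[2])/d[:,2])[:,None]
def proj(n,P):
    m=camera_model(n);K=np.array([[m['fx'],0,m['cx']],[0,m['fy'],m['cy']],[0,0,1.]])
    T=np.linalg.inv(np.array(m['extrinsics']))
    return cv2.projectPoints(np.array(P,float).reshape(-1,1,3),cv2.Rodrigues(T[:3,:3])[0],T[:3,3],K,np.array(m['distortion'],float))[0].reshape(-1,2)
def tri(a,b):
    "points seen in top (a) and scene (b)"
    o1,d1=ray('top',a);o2,d2=ray('scene',b);out=[]
    for x,y in zip(d1,d2):
        s=np.linalg.lstsq(np.c_[x,-y],o2-o1,rcond=None)[0];p,q=o1+s[0]*x,o2+s[1]*y
        out.append(np.r_[(p+q)/2,np.linalg.norm(p-q)])
    return np.array(out)
E
python3 - <<'E'
from h import *
np.set_printoptions(precision=3,suppress=True)
for n in('top','scene'):
    grab(n,n+'0.png');m=camera_model(n);print(n,m['fx'],m['extrinsics'])
s=sensors.read_state();print({k:s[k] for k in('t','joint_pos','ee_pos','tool_rot','opening')},arm.grip_depth)
E
```

```text
top 494.7216661393657 [[-0.008 -0.999  0.039  0.427]
 [-1.     0.009  0.009 -0.066]
 [-0.01  -0.039 -0.999  1.072]
 [ 0.     0.     0.     1.   ]]
scene 389.71178656369824 [[ 0.658  0.449 -0.604  1.006]
 [ 0.753 -0.402  0.521 -0.527]
 [-0.009 -0.798 -0.602  0.602]
 [ 0.     0.     0.     1.   ]]
{'t': 0.1, 'joint_pos': array([ 1.143,  0.3  ,  1.522, -0.   ,  1.321, -0.067]), 'ee_pos': array([0.194, 0.514, 0.231]), 'tool_rot': array([-0.564, -3.09 ,  0.002]), 'opening': 0.9992180775715319} 0.0187
```

View pics/top0.png

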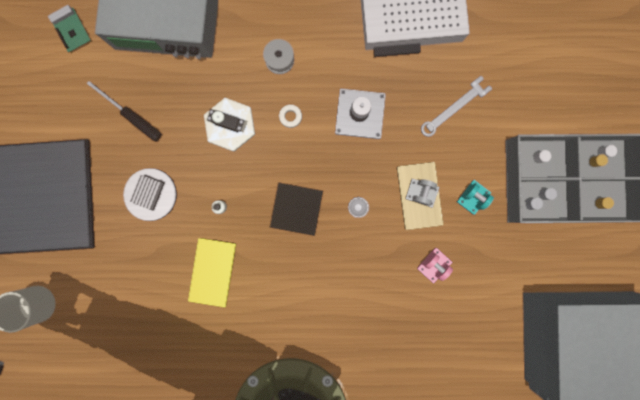

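View pics/scene0.png

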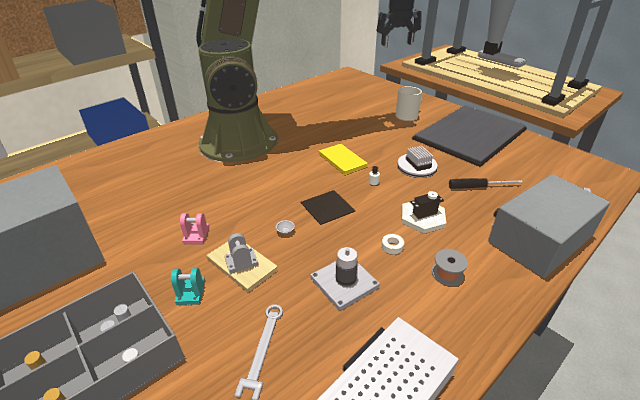

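Top view: driver on the round stand (150,195), servo on hex (229,124), gear motor on square (360,110), bracket on the plywood stand (421,195), mat at (297,209). There are three bracket-shaped things: grey (421,192), turquoise (475,197) and pink (436,266). The grey one on the plywood stand is meant. The yellow oblong (212,272) is a decoy. I'll confirm in enlarged crops.

```bash
python3 - <<'E'
from h import *
a=cv2.imread('pics/top0.png')[85:285,105:505];b=cv2.imread('pics/scene0.png')[140:310,190:455]
cv2.imwrite('pics/topc.png',cv2.resize(a,None,fx=2,fy=2,interpolation=2));cv2.imwrite('pics/scec.png',cv2.resize(b,None,fx=3,fy=3,interpolation=2))
E
```

```text
(no output)
```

View pics/topc.png

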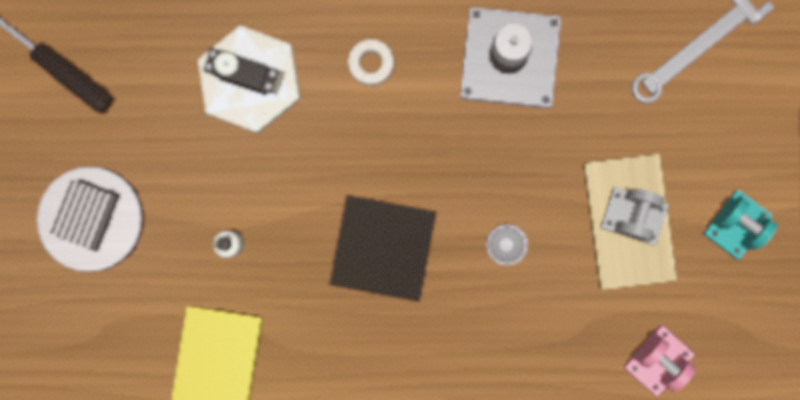

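View pics/scec.png

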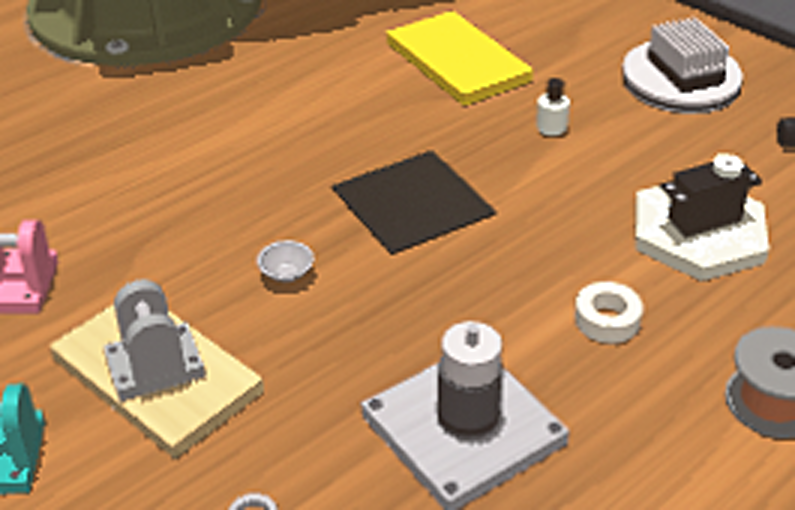

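The crops confirm the plywood stand with the grey bracket (crop 635,215), the hex stand with the servo (245,72), the square stand with the gear motor (shaft 513,40), the round stand with the driver (85,215) and the empty mat (383,248). Now I'll measure them.

```bash
cat > meas.py <<'E'
from h import *
np.set_printoptions(precision=3,suppress=True)
im=cv2.imread('pics/top0.png');hsv=cv2.cvtColor(im,cv2.COLOR_BGR2HSV)
H,S,V=cv2.split(hsv)
masks={'round':((S<70)&(V>120)),'hex':((S<70)&(V>120)),'square':((S<70)&(V>110)),'long':((S<115)&(V>120)&(im[:,:,0]>95)),'mat':V<80}
box={'round':(115,160,185,228),'hex':(195,90,265,155),'square':(328,82,393,143),'long':(392,155,450,235),'mat':(265,175,330,242)}
for k,(x0,y0,x1,y1) in box.items():
    m=np.zeros(S.shape,np.uint8);m[y0:y1,x0:x1]=masks[k][y0:y1,x0:x1]*255
    c=max(cv2.findContours(m,0,2)[0],key=cv2.contourArea);h=cv2.convexHull(c)
    P=plane('top',h.reshape(-1,2),.004 if k=='mat' else .014)[:,:2].astype(np.float32)*1000
    r=cv2.minAreaRect(P);(e,rad)=cv2.minEnclosingCircle(P);print(k,'rect',np.array(r[0]),np.array(r[1]),round(r[2],1),'circ',np.array(e),round(rad,1))
T=lambda p:np.c_[105+np.array(p)[:,0]/2,85+np.array(p)[:,1]/2]
C=lambda p:np.c_[190+np.array(p)[:,0]/3,140+np.array(p)[:,1]/3]
names=['shaft','horn','sq right(far)screw','bracket ear far top','driver fin corner','hex corner','bracket pin']
print(tri(T([(514,40),(226,64),(476,14)]),C([(473,330),(729,163),(558,427)])))
E
python3 meas.py
python3 - <<'E'
from h import *
np.set_printoptions(precision=3,suppress=True)
T=lambda p:np.c_[105+np.array(p)[:,0]/2,85+np.array(p)[:,1]/2]
for n,p,z in[('servo ears',[(209,47),(284,74),(278,95),(205,68)],.052),('driver top',[(77,180),(119,190),(96,250),(53,239)],.052),('bracket base',[(617,187),(667,205),(655,245),(602,228)],.026),('horn',[(226,64)],.067),('shaft',[(513,40)],.094),('long corners',[(585,162),(659,154),(676,280),(602,289)],.014)]:
    P=plane('top',T(p),z)[:,:2]*1000;print(n,P.mean(0));
    if len(P)==4:
        e=np.roll(P,-1,0)-P;print(' sides',np.linalg.norm(e,axis=1),'ang',np.degrees(np.arctan2(e[:,1],e[:,0])))
E
```

```text
round rect [477.049 300.062] [114.992 112.025] 89.6 circ [476.815 300.289] 57.8
hex rect [626.713 128.507] [115.874 103.888] 8.2 circ [626.604 128.264] 58.5
square rect [ 647.161 -154.159] [100.697 100.939] 83.3 circ [ 646.514 -154.61 ] 68.6
long rect [ 469.127 -281.088] [139.5    84.841] 6.7 circ [ 469.278 -281.03 ] 78.5
mat rect [442.907 -15.039] [95.254 95.386] 78.5 circ [443.112 -14.96 ] 65.8
[[ 0.648 -0.151  0.093  0.002]
 [ 0.632  0.142  0.068  0.002]
 [ 0.694 -0.117  0.016  0.004]]
servo ears [626.83  125.399]
 sides [83.578 22.798 81.535 22.405] ang [-110.481  163.971   69.062  -10.677]
driver top [478.545 289.712]
 sides [45.299 66.443 46.508 65.938] ang [-103.834  159.052   75.338  -22.059]
bracket base [ 473.121 -283.732]
 sides [56.044 44.251 58.618 46.312] ang [-110.396  162.332   71.666  -20.928]
horn [631.304 141.057]
shaft [ 646.851 -150.996]
long corners [ 468.502 -281.078]
 sides [ 79.788 135.859  79.519 136.893] ang [ -84.319 -173.359   96.423    6.749]
```

Heights agree: shaft top 93 mm, horn 68 mm, stand about 16 mm. I'll add a move helper and start with the gear motor.

```bash
cat > go.py <<'E'
from h import *
import sys
np.set_printoptions(precision=3,suppress=True)
def to(x,y,z,turn=0):
    s=sensors.read_state();R=cv2.Rodrigues(np.array(s['tool_rot'],float))[0]
    R=R@cv2.Rodrigues(np.array([0,0,np.radians(turn)]))[0]
    d=R.T@(np.array([x,y,z])-s['ee_pos'])/.06
    print('t %.1f'%s['t'],'pos',s['ee_pos'],'yaw %.1f'%np.degrees(np.arctan2(R[1,1],R[0,1])),'delta units',d,'|d| %.2f'%np.linalg.norm(d),'open %.1f'%(85.4*s['opening']),'tilt',R[2,:2])
if __name__=='__main__': to(*map(float,sys.argv[1:]))
E
python3 go.py .647 -.151 .15 -3
```

```text
t 0.1 pos [0.194 0.514 0.231] yaw 72.3 delta units [-10.559  -8.274   1.354] |d| 13.48 open 85.3 tilt [ 0.    -0.001]
```

Request:
send_rows([
  {"travel": [0, 0, 0], "rotation": [0, 0, -3], "fingers": 85},
  {"travel": [-0.704, -0.552, 0], "rotation": [0, 0, 0], "fingers": 85},
  {"travel": [-0.704, -0.552, 0], "rotation": [0, 0, 0], "fingers": 85},
  {"travel": [-0.704, -0.552, 0], "rotation": [0, 0, 0], "fingers": 85},
  {"travel": [-0.704, -0.552, 0], "rotation": [0, 0, 0], "fingers": 85},
], force=40)

```text
t: 0.72
ee_pos: [0.3155, 0.3355, 0.2312]
tool_rot: [-0.482, -3.104, 0.0]
wrist_force: [-0.1, 1.1, -0.3]
opening: 0.998
finger_force: 0.0
```

Request:
send_rows([
  {"travel": [-0.704, -0.552, 0], "rotation": [0, 0, 0], "fingers": 85},
  {"travel": [-0.704, -0.552, 0], "rotation": [0, 0, 0], "fingers": 85},
  {"travel": [-0.704, -0.552, 0], "rotation": [0, 0, 0], "fingers": 85},
  {"travel": [-0.704, -0.552, 0], "rotation": [0, 0, 0], "fingers": 85},
  {"travel": [-0.704, -0.552, 0], "rotation": [0, 0, 0], "fingers": 85},
])

```text
t: 1.35
ee_pos: [0.4666, 0.1135, 0.2312]
tool_rot: [-0.483, -3.104, 0.0]
wrist_force: [0.6, 0.1, 0.8]
opening: 0.997
finger_force: 0.0
```

Request:
send_rows([
  {"travel": [-0.704, -0.552, 0], "rotation": [0, 0, 0], "fingers": 85},
  {"travel": [-0.704, -0.552, 0], "rotation": [0, 0, 0], "fingers": 85},
  {"travel": [-0.704, -0.552, 0], "rotation": [0, 0, 0], "fingers": 85},
  {"travel": [-0.704, -0.552, 0], "rotation": [0, 0, 0], "fingers": 85},
  {"travel": [-0.704, -0.552, 0], "rotation": [0, 0, 0], "fingers": 85},
])

```text
t: 1.98
ee_pos: [0.6175, -0.1083, 0.2309]
tool_rot: [-0.483, -3.104, -0.0]
wrist_force: [1.0, 1.2, 0.3]
opening: 0.996
finger_force: 0.0
```

Request:
send_rows([
  {"travel": [-0.704, -0.552, 0], "rotation": [0, 0, 0], "fingers": 85},
  {"travel": [0, 0, 0.4], "rotation": [0, 0, 0], "fingers": 85},
  {"travel": [0, 0, 0.4], "rotation": [0, 0, 0], "fingers": 85},
  {"travel": [0, 0, 0.4], "rotation": [0, 0, 0], "fingers": 85},
  {"travel": [0, 0, 0], "rotation": [0, 0, 0], "fingers": 85},
])

```text
t: 2.6
ee_pos: [0.6462, -0.1509, 0.1572]
tool_rot: [-0.482, -3.1, -0.001]
wrist_force: [-0.1, -0.3, 1.4]
opening: 0.992
finger_force: 0.0
```

```bash
python3 go.py .647 -.151 .032; python3 -c "
from h import *
grab('scene','s1.png')"
```

```text
t 2.6 pos [ 0.646 -0.151  0.157] yaw 72.3 delta units [-0.022  0.002  2.086] |d| 2.09 open 84.7 tilt [ 0.004 -0.   ]
```

View pics/s1.png

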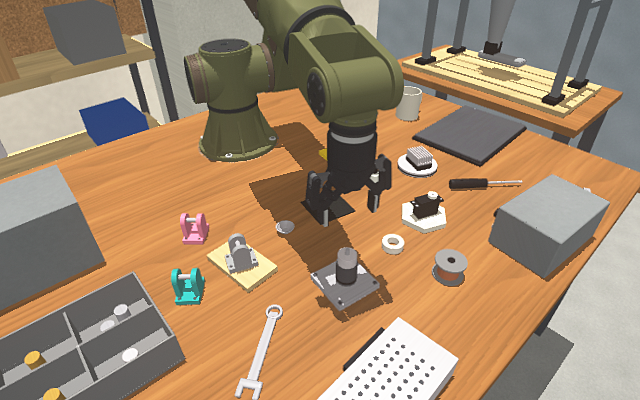

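The gripper (tips 327,222 and 375,210) hangs above the gear motor (347,252) with nothing in the way. I'll descend and grip.

Request:
send_rows([
  {"travel": [0, 0, 0.5], "rotation": [0, 0, 0], "fingers": 85},
  {"travel": [0, 0, 0.5], "rotation": [0, 0, 0], "fingers": 85},
  {"travel": [0, 0, 0.5], "rotation": [0, 0, 0], "fingers": 85},
  {"travel": [0, 0, 0.4], "rotation": [0, 0, 0], "fingers": 85},
  {"travel": [0, 0, 0.2], "rotation": [0, 0, 0], "fingers": 85},
])

```text
t: 3.28
ee_pos: [0.6473, -0.1511, 0.0333]
tool_rot: [0.482, 3.104, -0.0]
wrist_force: [0.7, -0.1, 0.0]
opening: 0.996
finger_force: 0.0
```

Request:
send_rows([
  {"travel": [0, 0, 0], "rotation": [0, 0, 0], "fingers": 60},
  {"travel": [0, 0, 0], "rotation": [0, 0, 0], "fingers": 50},
  {"travel": [0, 0, 0], "rotation": [0, 0, 0], "fingers": 36},
  {"travel": [0, 0, 0], "rotation": [0, 0, 0], "fingers": 36},
  {"travel": [0, 0, 0], "rotation": [0, 0, 0], "fingers": 36},
], force=40)

```text
t: 3.9
ee_pos: [0.6477, -0.1513, 0.0349]
tool_rot: [0.482, 3.102, -0.001]
wrist_force: [-1.5, 0.5, 6.5]
opening: 0.481
finger_force: 40.3
```

```bash
python3 go.py .443 -.015 .13
```

```text
t 3.9 pos [ 0.648 -0.151  0.035] yaw 72.3 delta units [ 3.936  1.129 -1.593] |d| 4.39 open 41.1 tilt [-0.002 -0.   ]
```

Request:
send_rows([
  {"travel": [0, 0, -0.4], "rotation": [0, 0, 0], "fingers": 36},
  {"travel": [0, 0, -0.5], "rotation": [0, 0, 0], "fingers": 36},
  {"travel": [0, 0, -0.5], "rotation": [0, 0, 0], "fingers": 36},
  {"travel": [0, 0, -0.3], "rotation": [0, 0, 0], "fingers": 36},
  {"travel": [0.3, 0.1, 0], "rotation": [0, 0, 0], "fingers": 36},
])

```text
t: 4.53
ee_pos: [0.6323, -0.1404, 0.1367]
tool_rot: [0.483, 3.102, -0.001]
wrist_force: [0.9, 0.4, -3.1]
opening: 0.474
finger_force: 41.2
```

Request:
send_rows([
  {"travel": [0.7, 0.2, 0], "rotation": [0, 0, 0], "fingers": 36},
  {"travel": [0.9, 0.25, 0], "rotation": [0, 0, 0], "fingers": 36},
  {"travel": [0.9, 0.25, 0], "rotation": [0, 0, 0], "fingers": 36},
  {"travel": [0.8, 0.23, 0], "rotation": [0, 0, 0], "fingers": 36},
  {"travel": [0.34, 0.1, 0], "rotation": [0, 0, 0], "fingers": 36},
])

```text
t: 5.15
ee_pos: [0.4404, -0.0136, 0.1352]
tool_rot: [-0.481, -3.104, -0.0]
wrist_force: [0.3, -0.3, -1.8]
opening: 0.475
finger_force: 41.2
```

```bash
python3 go.py .443 -.015 .0255
```

```text
t 5.2 pos [ 0.44  -0.014  0.135] yaw 72.4 delta units [-0.05  -0.008  1.829] |d| 1.83 open 40.6 tilt [ 0.001 -0.   ]
```

Request:
send_rows([
  {"travel": [-0.03, 0, 0.5], "rotation": [0, 0, 0], "fingers": 36},
  {"travel": [0, 0, 0.6], "rotation": [0, 0, 0], "fingers": 36},
  {"travel": [0, 0, 0.4], "rotation": [0, 0, 0], "fingers": 36},
  {"travel": [0, 0, 0.2], "rotation": [0, 0, 0], "fingers": 36},
  {"travel": [0, 0, 0.07], "rotation": [0, 0, 0], "fingers": 36},
])

```text
t: 5.78
ee_pos: [0.4441, -0.0153, 0.0289]
tool_rot: [-0.483, -3.104, 0.0]
wrist_force: [0.1, -0.4, -2.6]
opening: 0.478
finger_force: 41.4
```

Request:
send_rows([
  {"travel": [0, 0, 0.03], "rotation": [0, 0, 0], "fingers": 36},
  {"travel": [0, 0, 0], "rotation": [0, 0, 0], "fingers": 36},
  {"travel": [0, 0, 0], "rotation": [0, 0, 0], "fingers": 50},
  {"travel": [0, 0, 0], "rotation": [0, 0, 0], "fingers": 65},
  {"travel": [0, 0, 0], "rotation": [0, 0, 0], "fingers": 65},
])

```text
t: 6.4
ee_pos: [0.4443, -0.0153, 0.0275]
tool_rot: [0.482, 3.104, -0.0]
wrist_force: [0.6, 0.7, 0.3]
opening: 0.764
finger_force: 0.0
```

Request:
send_rows([
  {"travel": [0, 0, -0.3], "rotation": [0, 0, 0], "fingers": 70},
  {"travel": [0, 0, -0.6], "rotation": [0, 0, 0], "fingers": 75},
  {"travel": [0, 0, -0.8], "rotation": [0, 0, 0], "fingers": 80},
  {"travel": [0, 0, -0.4], "rotation": [0, 0, 0], "fingers": 85},
  {"travel": [0, 0, 0], "rotation": [0, 0, 0], "fingers": 85},
])

```text
t: 7.02
ee_pos: [0.4448, -0.0154, 0.1547]
tool_rot: [0.482, 3.101, 0.0]
wrist_force: [0.4, -0.0, -0.3]
opening: 0.994
finger_force: 0.0
```

```bash
python3 go.py .4785 .2915 .12;python3 -c "
from h import *
a=grab('top','t2.png')
cv2.imwrite('pics/t2c.png',cv2.resize(a[85:285,105:505,::-1],None,fx=2,fy=2,interpolation=2))"
```

```text
t 7.0 pos [ 0.445 -0.015  0.155] yaw 72.3 delta units [1.02  5.043 0.579] |d| 5.18 open 84.9 tilt [-0.003  0.001]
```

View pics/t2c.png

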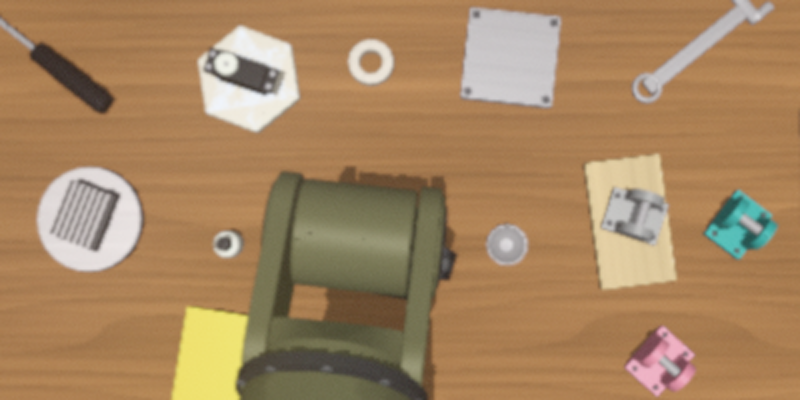

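The gear motor has left the square stand for the mat (hidden under the arm). The driver is still at crop (85,215). I'll fetch it next.

Request:
send_rows([
  {"travel": [0.1, 0.5, 0], "rotation": [0, 0, 0], "fingers": 85},
  {"travel": [0.18, 0.9, 0], "rotation": [0, 0, 0], "fingers": 85},
  {"travel": [0.18, 0.9, 0], "rotation": [0, 0, 0], "fingers": 85},
  {"travel": [0.18, 0.9, 0], "rotation": [0, 0, 0], "fingers": 85},
  {"travel": [0.18, 0.9, 0], "rotation": [0, 0, 0], "fingers": 85},
])

```text
t: 7.7
ee_pos: [0.4714, 0.2357, 0.1516]
tool_rot: [-0.482, -3.102, 0.002]
wrist_force: [1.6, -0.5, -0.2]
opening: 0.997
finger_force: 0.0
```

Request:
send_rows([
  {"travel": [0.15, 0.7, 0], "rotation": [0, 0, 0], "fingers": 85},
  {"travel": [0.05, 0.24, 0.3], "rotation": [0, 0, 0], "fingers": 85},
  {"travel": [0, 0, 0.4], "rotation": [0, 0, 0], "fingers": 85},
  {"travel": [0, 0, 0], "rotation": [0, 0, 0], "fingers": 85},
  {"travel": [0, 0, 0], "rotation": [0, 0, 0], "fingers": 85},
])

```text
t: 8.32
ee_pos: [0.4777, 0.2913, 0.1114]
tool_rot: [-0.483, -3.104, 0.0]
wrist_force: [-0.4, -0.3, 0.3]
opening: 0.996
finger_force: 0.0
```

```bash
python3 go.py .4785 .2915 .024;python3 -c "
from h import *
b=grab('scene','s3.png')
cv2.imwrite('pics/s3c.png',cv2.resize(b[70:240,270:500,::-1],None,fx=3,fy=3,interpolation=2))"
```

```text
t 8.3 pos [0.478 0.291 0.111] yaw 72.3 delta units [-0.012  0.008  1.457] |d| 1.46 open 85.0 tilt [ 0. -0.]
```

View pics/s3c.png

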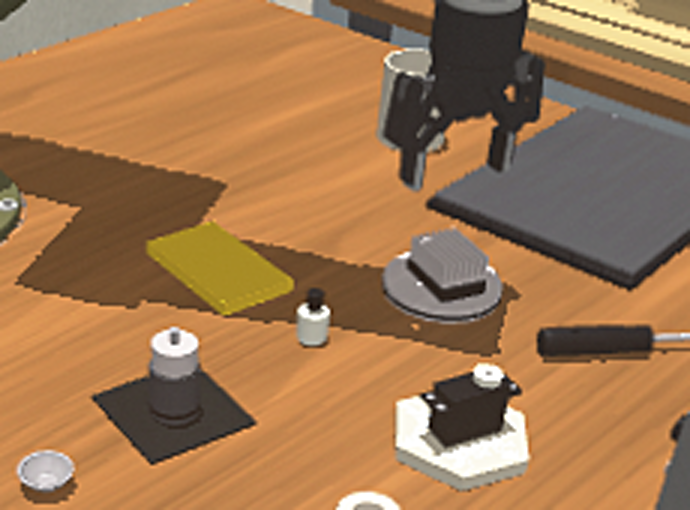

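The gear motor stands upright on the mat (crop 175,380), and the gripper hangs straight over the driver (450,262).

Request:
send_rows([
  {"travel": [0, 0, 0.5], "rotation": [0, 0, 0], "fingers": 85},
  {"travel": [0, 0, 0.5], "rotation": [0, 0, 0], "fingers": 85},
  {"travel": [0, 0, 0.3], "rotation": [0, 0, 0], "fingers": 85},
  {"travel": [0, 0, 0.15], "rotation": [0, 0, 0], "fingers": 75},
  {"travel": [0, 0, 0], "rotation": [0, 0, 0], "fingers": 60},
])

```text
t: 9.0
ee_pos: [0.4778, 0.2915, 0.0246]
tool_rot: [0.483, 3.104, 0.0]
wrist_force: [-0.4, 0.4, -1.0]
opening: 0.708
finger_force: 0.7
```

Request:
send_rows([
  {"travel": [0, 0, 0], "rotation": [0, 0, 0], "fingers": 50},
  {"travel": [0, 0, 0], "rotation": [0, 0, 0], "fingers": 40},
  {"travel": [0, 0, 0], "rotation": [0, 0, 0], "fingers": 40},
  {"travel": [0, 0, 0], "rotation": [0, 0, 0], "fingers": 40},
  {"travel": [0, 0, 0], "rotation": [0, 0, 0], "fingers": 40},
])

```text
t: 9.62
ee_pos: [0.4783, 0.2919, 0.0257]
tool_rot: [0.482, 3.102, 0.003]
wrist_force: [-1.2, 2.8, 5.7]
opening: 0.53
finger_force: 42.1
```

Request:
send_rows([
  {"travel": [0, 0, -0.3], "rotation": [0, 0, 0], "fingers": 40},
  {"travel": [0, 0, -0.5], "rotation": [0, 0, 0], "fingers": 40},
  {"travel": [0, 0, -0.7], "rotation": [0, 0, 0], "fingers": 40},
  {"travel": [0, 0, -0.4], "rotation": [0, 0, 0], "fingers": 40},
  {"travel": [0, 0, 0], "rotation": [0, 0, 0], "fingers": 40},
])

```text
t: 10.25
ee_pos: [0.4782, 0.2917, 0.1408]
tool_rot: [0.482, 3.101, 0.004]
wrist_force: [0.1, 0.1, -2.8]
opening: 0.529
finger_force: 41.7
```

```bash
python3 go.py .647 -.154 .12;python3 -c "
from h import *
a=grab('top','t4.png');b=grab('scene','s4.png')
a=cv2.resize(a[85:285,105:305,::-1],None,fx=2,fy=2);b=cv2.resize(b[70:203,270:500,::-1],None,fx=1.74,fy=3)
cv2.imwrite('pics/c4.png',np.hstack([a,cv2.resize(b,(400,400))]))"
```

```text
t 10.2 pos [0.478 0.292 0.141] yaw 72.3 delta units [-4.934 -6.224  0.344] |d| 7.95 open 45.2 tilt [-0.003  0.003]
```

View pics/c4.png

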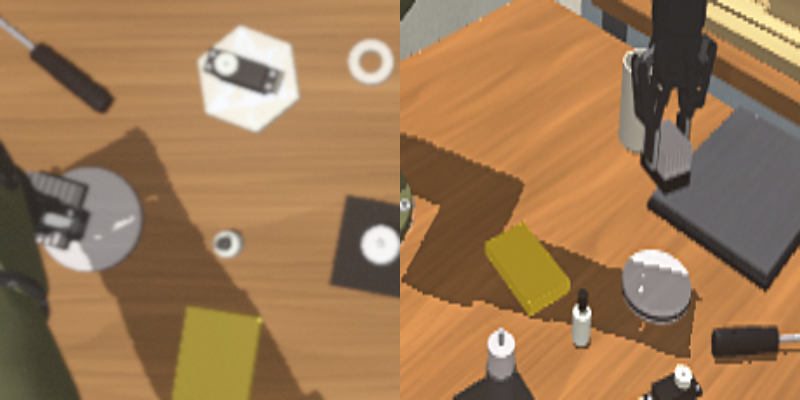

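The driver is held level, and the round stand is clear. I'll carry it to the square stand.

Request:
send_rows([
  {"travel": [-0.23, -0.29, 0], "rotation": [0, 0, 0], "fingers": 40},
  {"travel": [-0.5, -0.63, 0], "rotation": [0, 0, 0], "fingers": 40},
  {"travel": [-0.6, -0.757, 0], "rotation": [0, 0, 0], "fingers": 40},
  {"travel": [-0.6, -0.757, 0], "rotation": [0, 0, 0], "fingers": 40},
  {"travel": [-0.6, -0.757, 0], "rotation": [0, 0, 0], "fingers": 40},
])

```text
t: 10.98
ee_pos: [0.5639, 0.0611, 0.1369]
tool_rot: [-0.482, -3.102, 0.001]
wrist_force: [0.5, 0.5, -2.5]
opening: 0.531
finger_force: 41.6
```

Request:
send_rows([
  {"travel": [-0.6, -0.757, 0], "rotation": [0, 0, 0], "fingers": 40},
  {"travel": [-0.6, -0.757, 0], "rotation": [0, 0, 0], "fingers": 40},
  {"travel": [-0.6, -0.757, 0], "rotation": [0, 0, 0], "fingers": 40},
  {"travel": [-0.4, -0.5, 0], "rotation": [0, 0, 0], "fingers": 40},
  {"travel": [-0.2, -0.26, 0], "rotation": [0, 0, 0], "fingers": 40},
])

```text
t: 11.6
ee_pos: [0.6457, -0.1558, 0.1363]
tool_rot: [-0.485, -3.101, -0.0]
wrist_force: [-0.1, 1.2, -2.7]
opening: 0.528
finger_force: 41.6
```

Request:
send_rows([
  {"travel": [0, 0, 0], "rotation": [0, 0, 0], "fingers": 40},
  {"travel": [0, 0, 0.4], "rotation": [0, 0, 0], "fingers": 40},
  {"travel": [0, 0, 0.5], "rotation": [0, 0, 0], "fingers": 40},
  {"travel": [0, 0, 0.4], "rotation": [0, 0, 0], "fingers": 40},
  {"travel": [0, 0, 0.2], "rotation": [0, 0, 0], "fingers": 40},
])

```text
t: 12.22
ee_pos: [0.6454, -0.1525, 0.0467]
tool_rot: [-0.48, -3.102, -0.001]
wrist_force: [-0.0, 0.0, -1.1]
opening: 0.533
finger_force: 41.6
```

```bash
python3 go.py .647 -.154 .026;python3 -c "
from h import *
a=grab('top','t5.png');b=grab('scene','s5.png')
a=cv2.resize(a[70:170,310:410,::-1],(400,400));b=b[200:320,285:405,::-1]
cv2.imwrite('pics/c5.png',np.hstack([a,cv2.resize(b,(400,400))]))"
```

```text
t 12.2 pos [ 0.645 -0.152  0.047] yaw 72.4 delta units [-0.034 -0.016  0.346] |d| 0.35 open 45.5 tilt [0.002 0.   ]
```

View pics/c5.png

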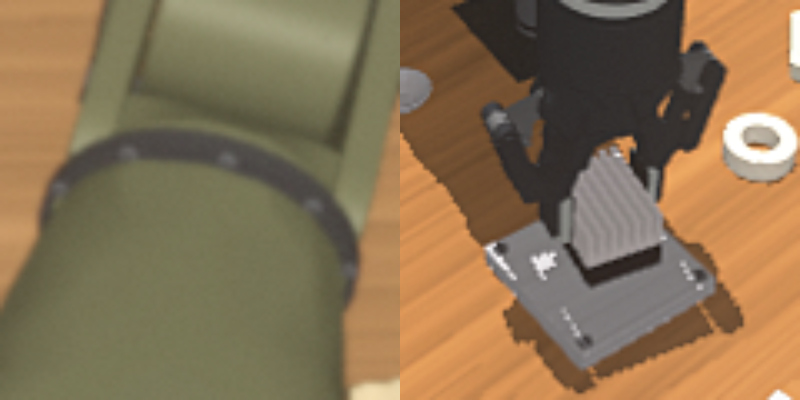

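The driver hovers level over the square stand. I'll set it down and release.

Request:
send_rows([
  {"travel": [-0.03, 0, 0.2], "rotation": [0, 0, 0], "fingers": 40},
  {"travel": [0, 0, 0.12], "rotation": [0, 0, 0], "fingers": 40},
  {"travel": [0, 0, 0.02], "rotation": [0, 0, 0], "fingers": 40},
  {"travel": [0, 0, 0], "rotation": [0, 0, 0], "fingers": 40},
  {"travel": [0, 0, 0], "rotation": [0, 0, 0], "fingers": 52},
])

```text
t: 12.95
ee_pos: [0.6481, -0.1548, 0.0285]
tool_rot: [0.482, 3.103, -0.0]
wrist_force: [-0.7, -0.0, 0.0]
opening: 0.61
finger_force: 0.0
```

Request:
send_rows([
  {"travel": [0, 0, 0], "rotation": [0, 0, 0], "fingers": 65},
  {"travel": [0, 0, 0], "rotation": [0, 0, 0], "fingers": 70},
  {"travel": [0, 0, -0.4], "rotation": [0, 0, 0], "fingers": 75},
  {"travel": [0, 0, -0.8], "rotation": [0, 0, 0], "fingers": 85},
  {"travel": [0, 0, -0.9], "rotation": [0, 0, 0], "fingers": 85},
])

```text
t: 13.58
ee_pos: [0.6474, -0.1545, 0.1549]
tool_rot: [-0.482, -3.103, -0.0]
wrist_force: [0.0, -0.2, 0.3]
opening: 0.998
finger_force: 0.0
```

```bash
python3 go.py .444 -.015 .155
```

```text
t 13.6 pos [ 0.647 -0.155  0.155] yaw 72.3 delta units [3.936 1.187 0.003] |d| 4.11 open 85.2 tilt [ 0.001 -0.   ]
```

Request:
send_rows([
  {"travel": [0.5, 0.15, 0], "rotation": [0, 0, 0], "fingers": 85},
  {"travel": [0.9, 0.27, 0], "rotation": [0, 0, 0], "fingers": 85},
  {"travel": [0.9, 0.27, 0], "rotation": [0, 0, 0], "fingers": 85},
  {"travel": [0.9, 0.27, 0], "rotation": [0, 0, 0], "fingers": 85},
  {"travel": [0.5, 0.15, 0], "rotation": [0, 0, 0], "fingers": 85},
])

```text
t: 14.2
ee_pos: [0.4547, -0.0227, 0.1542]
tool_rot: [0.481, 3.104, 0.0]
wrist_force: [0.3, -0.3, -0.3]
opening: 0.995
finger_force: 0.0
```

Request:
send_rows([
  {"travel": [0.24, 0.07, 0], "rotation": [0, 0, 0], "fingers": 85},
  {"travel": [0, 0, 0], "rotation": [0, 0, 0], "fingers": 85},
  {"travel": [0, 0, 0], "rotation": [0, 0, 0], "fingers": 85},
  {"travel": [0, 0, 0.4], "rotation": [0, 0, 0], "fingers": 85},
  {"travel": [0, 0, 0.4], "rotation": [0, 0, 0], "fingers": 85},
])

```text
t: 14.82
ee_pos: [0.4449, -0.016, 0.1051]
tool_rot: [0.484, 3.104, -0.0]
wrist_force: [0.7, 0.1, -0.7]
opening: 0.993
finger_force: 0.0
```

```bash
python3 go.py .4443 -.0153 .0275; cp pics/top0.png pics/old.png; python3 - <<'E'
from h import *
a=grab('top','t6.png');b=grab('scene','s6.png')
cv2.imwrite('pics/c6.png',np.hstack([cv2.resize(a[80:145,328:393,::-1],(390,390),interpolation=2),cv2.resize(b[230:325,300:395,::-1],(390,390),interpolation=2)]))
E
```

```text
t 14.8 pos [ 0.445 -0.016  0.105] yaw 72.3 delta units [0.013 0.008 1.294] |d| 1.29 open 84.8 tilt [-0.  0.]
```

View pics/c6.png

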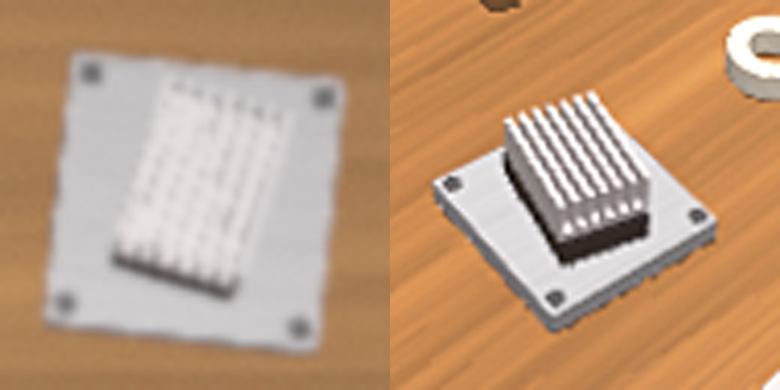

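The driver stands flat on the square stand, let go. Fin top corners are about (170,80), (293,112), (240,280), (116,248) in the crop. I'll compute its offset and keep going.

```bash
python3 - <<'E'
from h import *
T=lambda p:np.c_[328+(np.array(p)[:,0]+.5)/6-.5,80+(np.array(p)[:,1]+.5)/6-.5]
d=plane('top',T([(170,80),(293,112),(240,280),(116,248)]),.052)
s=plane('top',T([(92,72),(323,97),(300,328),(65,302)]),.014)
for P in(d,s): print(P.mean(0)*1000,np.linalg.norm(np.roll(P,-1,0)-P,axis=1)*1000)
E
```

```text
[ 646.74800895 -154.98115048   52.        ] [44.01575357 61.49679592 44.24169904 61.64149652]
[ 647.87889227 -154.7130058    14.        ] [83.48375023 84.01431582 84.65237692 83.88656524]
```

Request:
send_rows([
  {"travel": [0, 0, 0.4], "rotation": [0, 0, 0], "fingers": 85},
  {"travel": [0, 0, 0.5], "rotation": [0, 0, 0], "fingers": 85},
  {"travel": [0, 0, 0.3], "rotation": [0, 0, 0], "fingers": 85},
  {"travel": [0, 0, 0.08], "rotation": [0, 0, 0], "fingers": 75},
  {"travel": [0, 0, 0], "rotation": [0, 0, 0], "fingers": 60},
])

```text
t: 15.55
ee_pos: [0.4446, -0.0156, 0.0296]
tool_rot: [0.483, 3.104, 0.0]
wrist_force: [-0.3, 0.1, 0.1]
opening: 0.701
finger_force: 0.0
```

Request:
send_rows([
  {"travel": [0, 0, 0], "rotation": [0, 0, 0], "fingers": 50},
  {"travel": [0, 0, 0], "rotation": [0, 0, 0], "fingers": 36},
  {"travel": [0, 0, 0], "rotation": [0, 0, 0], "fingers": 36},
  {"travel": [0, 0, 0], "rotation": [0, 0, 0], "fingers": 36},
  {"travel": [0, 0, 0], "rotation": [0, 0, 0], "fingers": 36},
])

```text
t: 16.18
ee_pos: [0.4446, -0.0154, 0.0301]
tool_rot: [0.482, 3.103, 0.0]
wrist_force: [-1.1, 1.9, 6.5]
opening: 0.474
finger_force: 39.4
```

```bash
python3 go.py .477 .300 .132
```

```text
t 16.2 pos [ 0.445 -0.015  0.03 ] yaw 72.3 delta units [ 1.079  5.173 -1.698] |d| 5.55 open 40.5 tilt [-0.002  0.   ]
```

The driver is centred within about 1 mm. Now the gear motor goes to the round stand.

Request:
send_rows([
  {"travel": [0, 0, -0.4], "rotation": [0, 0, 0], "fingers": 36},
  {"travel": [0, 0, -0.55], "rotation": [0, 0, 0], "fingers": 36},
  {"travel": [0, 0, -0.5], "rotation": [0, 0, 0], "fingers": 36},
  {"travel": [0, 0, -0.3], "rotation": [0, 0, 0], "fingers": 36},
  {"travel": [0.06, 0.3, 0], "rotation": [0, 0, 0], "fingers": 36},
])

```text
t: 16.8
ee_pos: [0.4466, 0.0025, 0.1358]
tool_rot: [0.484, 3.101, 0.0]
wrist_force: [-0.0, 0.4, -2.6]
opening: 0.475
finger_force: 41.9
```

Request:
send_rows([
  {"travel": [0.15, 0.7, 0], "rotation": [0, 0, 0], "fingers": 36},
  {"travel": [0.19, 0.9, 0], "rotation": [0, 0, 0], "fingers": 36},
  {"travel": [0.19, 0.9, 0], "rotation": [0, 0, 0], "fingers": 36},
  {"travel": [0.19, 0.9, 0], "rotation": [0, 0, 0], "fingers": 36},
  {"travel": [0.17, 0.8, 0], "rotation": [0, 0, 0], "fingers": 36},
])

```text
t: 17.42
ee_pos: [0.4715, 0.2611, 0.1343]
tool_rot: [0.482, 3.104, 0.0]
wrist_force: [0.5, 0.2, -1.9]
opening: 0.478
finger_force: 41.8
```

Request:
send_rows([
  {"travel": [0.1, 0.5, 0], "rotation": [0, 0, 0], "fingers": 36},
  {"travel": [0.03, 0.17, 0], "rotation": [0, 0, 0], "fingers": 36},
  {"travel": [0, 0, 0.3], "rotation": [0, 0, 0], "fingers": 36},
  {"travel": [0, 0, 0.5], "rotation": [0, 0, 0], "fingers": 36},
  {"travel": [0, 0, 0.4], "rotation": [0, 0, 0], "fingers": 36},
])

```text
t: 18.05
ee_pos: [0.4759, 0.2982, 0.0599]
tool_rot: [-0.484, -3.103, 0.002]
wrist_force: [-0.3, 0.2, -3.3]
opening: 0.473
finger_force: 41.9
```

```bash
python3 go.py .477 .300 .0405
```

```text
t 18.1 pos [0.476 0.298 0.06 ] yaw 72.3 delta units [-0.008  0.035  0.323] |d| 0.33 open 40.4 tilt [ 0.001 -0.002]
```

Request:
send_rows([
  {"travel": [0, 0.03, 0.2], "rotation": [0, 0, 0], "fingers": 36},
  {"travel": [0, 0, 0.1], "rotation": [0, 0, 0], "fingers": 36},
  {"travel": [0, 0, 0.03], "rotation": [0, 0, 0], "fingers": 36},
  {"travel": [0, 0, 0], "rotation": [0, 0, 0], "fingers": 36},
  {"travel": [0, 0, 0], "rotation": [0, 0, 0], "fingers": 50},
])

```text
t: 18.68
ee_pos: [0.4774, 0.3018, 0.0431]
tool_rot: [0.482, 3.103, 0.001]
wrist_force: [-0.2, 1.2, 0.2]
opening: 0.587
finger_force: 0.0
```

Request:
send_rows([
  {"travel": [0, 0, 0], "rotation": [0, 0, 0], "fingers": 65},
  {"travel": [0, 0, 0], "rotation": [0, 0, 0], "fingers": 65},
  {"travel": [0, 0, -0.3], "rotation": [0, 0, 0], "fingers": 70},
  {"travel": [0, 0, -0.8], "rotation": [0, 0, 0], "fingers": 80},
  {"travel": [0, 0, -0.9], "rotation": [0, 0, 0], "fingers": 85},
])

```text
t: 19.3
ee_pos: [0.4768, 0.3014, 0.1646]
tool_rot: [-0.482, -3.104, 0.0]
wrist_force: [0.9, 0.3, -0.8]
opening: 0.996
finger_force: 0.0
```

Request:
send_rows([
  {"travel": [0, 0, 0], "rotation": [0, 0, 9.3], "fingers": 85},
  {"travel": [0, 0, 0], "rotation": [0, 0, 9.3], "fingers": 85},
  {"travel": [0, 0, 0], "rotation": [0, 0, 9.3], "fingers": 85},
  {"travel": [0, 0, 0], "rotation": [0, 0, 9.3], "fingers": 85},
  {"travel": [0, 0, 0], "rotation": [0, 0, 9.3], "fingers": 85},
])

```text
t: 19.92
ee_pos: [0.4771, 0.3016, 0.1637]
tool_rot: [1.676, 2.657, 0.002]
wrist_force: [-0.2, 0.1, -0.4]
opening: 0.992
finger_force: 0.0
```

Request:
send_rows([
  {"travel": [0, 0, 0], "rotation": [0, 0, 9.3], "fingers": 85},
  {"travel": [0, 0, 0], "rotation": [0, 0, 9.3], "fingers": 85},
  {"travel": [0, 0, 0], "rotation": [0, 0, 9.3], "fingers": 85},
  {"travel": [0, 0, 0], "rotation": [0, 0, 9.3], "fingers": 85},
  {"travel": [0, 0, 0], "rotation": [0, 0, 9.3], "fingers": 85},
])

```text
t: 20.55
ee_pos: [0.4771, 0.3016, 0.1637]
tool_rot: [2.589, 1.78, 0.002]
wrist_force: [0.5, -0.0, -0.2]
opening: 0.998
finger_force: 0.0
```

```bash
python3 - <<'E'
from h import *
np.set_printoptions(precision=1,suppress=True)
# servo body minAreaRect: dark pixels inside hex, in top0 and axis check
im=cv2.imread('pics/top0.png');V=im.max(2);m=np.zeros(V.shape,np.uint8);m[95:150,203:252]=(V[95:150,203:252]<110)*255
c=np.vstack(cv2.findContours(m,0,2)[0]);P=plane('top',c.reshape(-1,2),.052)[:,:2].astype(np.float32)*1000
r=cv2.minAreaRect(P);print('servo',np.array(r[0]),np.array(r[1]),r[2])
# horn centre on the part: ears centre -> horn angle
E
python3 go.py .6268 .1285 .155
```

```text
servo [626.7 128.9] [72.2 27.1] 70.92597961425781
t 20.6 pos [0.477 0.302 0.164] yaw -21.0 delta units [-1.801  3.362  0.146] |d| 3.82 open 85.2 tilt [0.001 0.001]
```

Request:
send_rows([
  {"travel": [-0.2, 0.36, 0], "rotation": [0, 0, 0], "fingers": 85},
  {"travel": [-0.4, 0.75, 0], "rotation": [0, 0, 0], "fingers": 85},
  {"travel": [-0.45, 0.85, 0], "rotation": [0, 0, 0], "fingers": 85},
  {"travel": [-0.45, 0.85, 0], "rotation": [0, 0, 0], "fingers": 85},
  {"travel": [-0.3, 0.55, 0], "rotation": [0, 0, 0], "fingers": 85},
])

```text
t: 21.18
ee_pos: [0.6289, 0.1271, 0.1637]
tool_rot: [2.585, 1.785, 0.002]
wrist_force: [-0.3, 0.1, -0.4]
opening: 0.998
finger_force: 0.0
```

Request:
send_rows([
  {"travel": [0, 0, 0], "rotation": [0, 0, -0.7], "fingers": 85},
  {"travel": [0, 0, 0.3], "rotation": [0, 0, 0], "fingers": 80},
  {"travel": [0, 0, 0.4], "rotation": [0, 0, 0], "fingers": 80},
  {"travel": [0, 0, 0.3], "rotation": [0, 0, 0], "fingers": 75},
  {"travel": [0, 0, 0], "rotation": [0, 0, 0], "fingers": 75},
])

```text
t: 21.8
ee_pos: [0.6265, 0.1299, 0.1007]
tool_rot: [-2.571, -1.803, 0.004]
wrist_force: [-1.7, 0.2, 0.2]
opening: 0.883
finger_force: 0.0
```

```bash
python3 go.py .6268 .1285 .023;python3 - <<'E'
from h import *
a=grab('top','t7.png');b=grab('scene','s7.png')
cv2.imwrite('pics/c7.png',np.hstack([cv2.resize(a[155:235,105:205,::-1],(400,320)),cv2.resize(b[140:240,360:485,::-1],(400,320))]))
E
```

```text
t 21.8 pos [0.627 0.13  0.101] yaw -19.9 delta units [-0.018  0.015  1.295] |d| 1.29 open 75.4 tilt [-0.001 -0.003]
```

View pics/c7.png

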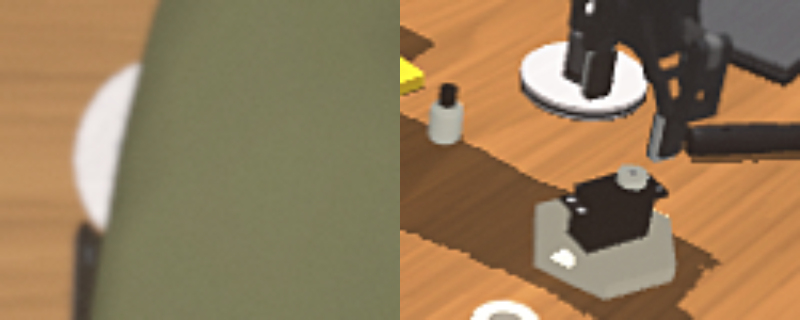

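The gear motor is on the round stand (its can shows behind a finger), and the open fingers lie across the servo's flat sides.

Request:
send_rows([
  {"travel": [0, 0, 0.4], "rotation": [0, 0, 0], "fingers": 75},
  {"travel": [0, 0, 0.4], "rotation": [0, 0, 0], "fingers": 75},
  {"travel": [0, 0, 0.3], "rotation": [0, 0, 0], "fingers": 70},
  {"travel": [0, 0, 0.15], "rotation": [0, 0, 0], "fingers": 60},
  {"travel": [0, 0, 0], "rotation": [0, 0, 0], "fingers": 45},
])

```text
t: 22.52
ee_pos: [0.6276, 0.1294, 0.0273]
tool_rot: [-2.573, -1.803, 0.0]
wrist_force: [0.1, 0.4, -0.5]
opening: 0.531
finger_force: 0.0
```

Request:
send_rows([
  {"travel": [0, 0, 0], "rotation": [0, 0, 0], "fingers": 35},
  {"travel": [0, 0, 0], "rotation": [0, 0, 0], "fingers": 22},
  {"travel": [0, 0, 0], "rotation": [0, 0, 0], "fingers": 22},
  {"travel": [0, 0, 0], "rotation": [0, 0, 0], "fingers": 22},
  {"travel": [0, 0, 0], "rotation": [0, 0, 0], "fingers": 22},
], force=35)

```text
t: 23.15
ee_pos: [0.6281, 0.1294, 0.0283]
tool_rot: [2.572, 1.802, 0.002]
wrist_force: [-0.8, -0.7, 6.6]
opening: 0.307
finger_force: 35.3
```

Request:
send_rows([
  {"travel": [0, 0, -0.3], "rotation": [0, 0, 0], "fingers": 22},
  {"travel": [0, 0, -0.6], "rotation": [0, 0, 0], "fingers": 22},
  {"travel": [0, 0, -0.6], "rotation": [0, 0, 0], "fingers": 22},
  {"travel": [0, 0, -0.3], "rotation": [0, 0, 0], "fingers": 22},
  {"travel": [0, 0, 0], "rotation": [0, 0, 0], "fingers": 22},
])

```text
t: 23.78
ee_pos: [0.6279, 0.1294, 0.1364]
tool_rot: [2.572, 1.802, 0.003]
wrist_force: [0.3, 0.4, -0.3]
opening: 0.311
finger_force: 34.5
```

```bash
python3 go.py .443 -.015 .132
```

```text
t 23.8 pos [0.628 0.129 0.136] yaw -20.0 delta units [-3.314 -2.074  0.067] |d| 3.91 open 26.6 tilt [0.001 0.002]
```

Request:
send_rows([
  {"travel": [-0.36, -0.22, 0], "rotation": [0, 0, 0], "fingers": 22},
  {"travel": [-0.7, -0.45, 0], "rotation": [0, 0, 0], "fingers": 22},
  {"travel": [-0.75, -0.47, 0], "rotation": [0, 0, 0], "fingers": 22},
  {"travel": [-0.75, -0.47, 0], "rotation": [0, 0, 0], "fingers": 22},
  {"travel": [-0.5, -0.3, 0], "rotation": [0, 0, 0], "fingers": 22},
])

```text
t: 24.4
ee_pos: [0.4547, -0.005, 0.1339]
tool_rot: [-2.572, -1.801, 0.003]
wrist_force: [-0.0, -0.2, -0.8]
opening: 0.313
finger_force: 34.6
```

Request:
send_rows([
  {"travel": [-0.25, -0.16, 0], "rotation": [0, 0, 0], "fingers": 22},
  {"travel": [0, 0, 0.3], "rotation": [0, 0, 0], "fingers": 22},
  {"travel": [0, 0, 0.5], "rotation": [0, 0, 0], "fingers": 22},
  {"travel": [0, 0, 0.5], "rotation": [0, 0, 0], "fingers": 22},
  {"travel": [0, 0, 0.3], "rotation": [0, 0, 0], "fingers": 22},
])

```text
t: 25.02
ee_pos: [0.4424, -0.0146, 0.0373]
tool_rot: [-2.571, -1.802, 0.003]
wrist_force: [-0.1, -0.2, -1.0]
opening: 0.306
finger_force: 34.5
```

```bash
python3 go.py .443 -.015 .0185
```

```text
t 25.0 pos [ 0.442 -0.015  0.037] yaw -20.0 delta units [-0.003  0.012  0.313] |d| 0.31 open 26.2 tilt [-0.001 -0.002]
```

Request:
send_rows([
  {"travel": [0, 0, 0.17], "rotation": [0, 0, 0], "fingers": 22},
  {"travel": [0, 0, 0.1], "rotation": [0, 0, 0], "fingers": 22},
  {"travel": [0, 0, 0.03], "rotation": [0, 0, 0], "fingers": 22},
  {"travel": [0, 0, 0], "rotation": [0, 0, 0], "fingers": 22},
  {"travel": [0, 0, 0], "rotation": [0, 0, 0], "fingers": 35},
])

```text
t: 25.65
ee_pos: [0.4433, -0.015, 0.0218]
tool_rot: [2.572, 1.802, 0.001]
wrist_force: [-0.0, 0.6, 0.0]
opening: 0.415
finger_force: 0.0
```

Request:
send_rows([
  {"travel": [0, 0, 0], "rotation": [0, 0, 0], "fingers": 50},
  {"travel": [0, 0, 0], "rotation": [0, 0, 0], "fingers": 60},
  {"travel": [0, 0, -0.5], "rotation": [0, 0, 0], "fingers": 75},
  {"travel": [0, 0, -0.9], "rotation": [0, 0, 0], "fingers": 85},
  {"travel": [0, 0, -0.9], "rotation": [0, 0, 0], "fingers": 85},
])

```text
t: 26.28
ee_pos: [0.4426, -0.0149, 0.1609]
tool_rot: [-2.573, -1.802, 0.0]
wrist_force: [0.4, 0.4, -0.6]
opening: 0.998
finger_force: 0.0
```

```bash
python3 go.py .472 -.283 .155; python3 - <<'E'
from h import *
np.set_printoptions(precision=3,suppress=True)
# bracket plate corners (enlarged crop reads), top: base at z .026; scene crop base corners
C=lambda p:np.c_[190+np.array(p)[:,0]/3,140+np.array(p)[:,1]/3]
T=lambda p:np.c_[105+np.array(p)[:,0]/2,85+np.array(p)[:,1]/2]
print(tri(T([(602,228),(655,245)]),C([(109,348),(122,395)])), plane('scene',C([(122,386),(203,366),(188,325)]),.026))
E
```

```text
t 26.3 pos [ 0.443 -0.015  0.161] yaw -20.0 delta units [-4.033  1.987  0.098] |d| 4.50 open 85.2 tilt [-0. -0.]
[[ 0.449 -0.274  0.011  0.052]
 [ 0.447 -0.307 -0.017  0.016]] [[ 0.484 -0.313  0.026]
 [ 0.505 -0.262  0.026]
 [ 0.465 -0.247  0.026]]
```

Two bracket readings agree (473,-284 and 474.5,-280 mm) and the yaw already fits, so I'll go for it.

Request:
send_rows([
  {"travel": [-0.4, 0.2, 0], "rotation": [0, 0, 0], "fingers": 85},
  {"travel": [-0.8, 0.4, 0], "rotation": [0, 0, 0], "fingers": 85},
  {"travel": [-0.85, 0.43, 0], "rotation": [0, 0, 0], "fingers": 85},
  {"travel": [-0.85, 0.43, 0], "rotation": [0, 0, 0], "fingers": 85},
  {"travel": [-0.7, 0.35, 0], "rotation": [0, 0, 0], "fingers": 85},
])

```text
t: 26.9
ee_pos: [0.4711, -0.2572, 0.1593]
tool_rot: [2.574, 1.802, 0.0]
wrist_force: [0.4, -0.2, 0.3]
opening: 0.992
finger_force: 0.0
```

Request:
send_rows([
  {"travel": [-0.4, 0.2, 0], "rotation": [0, 0, 0], "fingers": 85},
  {"travel": [0, 0, 0], "rotation": [0, 0, 0], "fingers": 85},
  {"travel": [0, 0, 0.4], "rotation": [0, 0, 0], "fingers": 85},
  {"travel": [0, 0, 0.4], "rotation": [0, 0, 0], "fingers": 85},
  {"travel": [0, 0, 0], "rotation": [0, 0, 0], "fingers": 85},
])

```text
t: 27.52
ee_pos: [0.4737, -0.2804, 0.11]
tool_rot: [-2.57, -1.802, 0.002]
wrist_force: [0.3, -0.8, 0.5]
opening: 0.995
finger_force: 0.0
```

```bash
python3 go.py .4735 -.282 .032;python3 - <<'E'
from h import *
a=grab('top','t8.png');b=grab('scene','s8.png')
cv2.imwrite('pics/c8.png',np.hstack([cv2.resize(a[85:285,105:305,::-1],(400,400)),cv2.resize(b[180:320,150:290,::-1],(400,400))]))
E
```

```text
t 27.5 pos [ 0.474 -0.28   0.11 ] yaw -19.9 delta units [-0.027  0.01   1.301] |d| 1.30 open 85.0 tilt [ 0.001 -0.003]
```

View pics/c8.png

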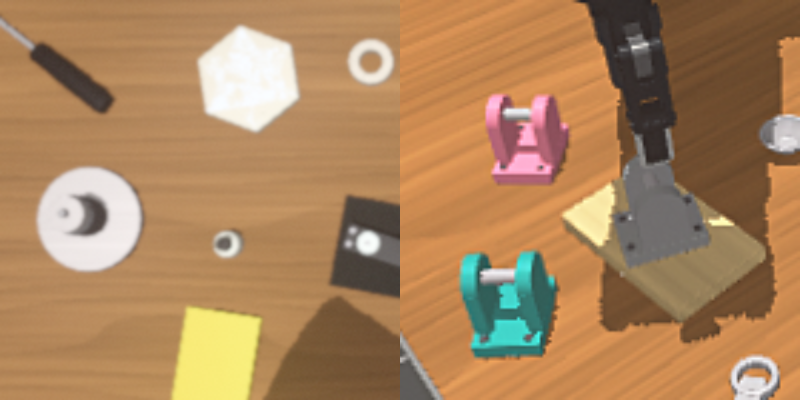

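The gear motor stands on the round stand (shaft crop 65,213), the hex stand is empty, and the gripper is lined up over the grey bracket (655,200).

```bash
python3 -c "
from h import *
print(plane('top',[(137.3,191.3)],.094))"
```

```text
[[0.47870912 0.29679064 0.094     ]]
```

Request:
send_rows([
  {"travel": [0, 0, 0.4], "rotation": [0, 0, 0], "fingers": 85},
  {"travel": [0, 0, 0.4], "rotation": [0, 0, 0], "fingers": 85},
  {"travel": [0, 0, 0.3], "rotation": [0, 0, 0], "fingers": 85},
  {"travel": [0, 0, 0.17], "rotation": [0, 0, 0], "fingers": 75},
  {"travel": [0, 0, 0], "rotation": [0, 0, 0], "fingers": 60},
])

```text
t: 28.25
ee_pos: [0.4744, -0.2816, 0.035]
tool_rot: [-2.573, -1.803, 0.0]
wrist_force: [-0.5, 0.3, -0.7]
opening: 0.709
finger_force: 0.0
```

Request:
send_rows([
  {"travel": [0, 0, 0], "rotation": [0, 0, 0], "fingers": 52},
  {"travel": [0, 0, 0], "rotation": [0, 0, 0], "fingers": 40},
  {"travel": [0, 0, 0], "rotation": [0, 0, 0], "fingers": 40},
  {"travel": [0, 0, 0], "rotation": [0, 0, 0], "fingers": 40},
  {"travel": [0, 0, 0], "rotation": [0, 0, 0], "fingers": 40},
])

```text
t: 28.88
ee_pos: [0.4748, -0.282, 0.036]
tool_rot: [2.572, 1.802, 0.001]
wrist_force: [-1.4, 0.5, 5.9]
opening: 0.535
finger_force: 36.5
```

Request:
send_rows([
  {"travel": [0, 0, -0.3], "rotation": [0, 0, 0], "fingers": 40},
  {"travel": [0, 0, -0.6], "rotation": [0, 0, 0], "fingers": 40},
  {"travel": [0, 0, -0.6], "rotation": [0, 0, 0], "fingers": 40},
  {"travel": [0, 0, -0.3], "rotation": [0, 0, 0], "fingers": 40},
  {"travel": [0, 0, 0], "rotation": [0, 0, 0], "fingers": 40},
])

```text
t: 29.5
ee_pos: [0.4746, -0.2819, 0.1441]
tool_rot: [2.571, 1.801, 0.001]
wrist_force: [0.2, 0.0, -1.5]
opening: 0.539
finger_force: 36.2
```

```bash
python3 go.py .6266 .1284 .14
```

```text
t 29.5 pos [ 0.475 -0.282  0.144] yaw -20.0 delta units [7.292 0.045 0.065] |d| 7.29 open 46.1 tilt [-0.001  0.002]
```

The gear motor is about 4 mm off centre, which is fine. I'll carry the bracket to the hex stand.

Request:
send_rows([
  {"travel": [0.4, 0, 0], "rotation": [0, 0, 0], "fingers": 40},
  {"travel": [0.85, 0.01, 0], "rotation": [0, 0, 0], "fingers": 40},
  {"travel": [0.95, 0.01, 0], "rotation": [0, 0, 0], "fingers": 40},
  {"travel": [0.95, 0, 0], "rotation": [0, 0, 0], "fingers": 40},
  {"travel": [0.95, 0, 0], "rotation": [0, 0, 0], "fingers": 40},
])

```text
t: 30.12
ee_pos: [0.5593, -0.049, 0.1414]
tool_rot: [-2.572, -1.801, 0.003]
wrist_force: [1.0, -0.7, -1.7]
opening: 0.531
finger_force: 36.2
```

Request:
send_rows([
  {"travel": [0.95, 0.01, 0], "rotation": [0, 0, 0], "fingers": 40},
  {"travel": [0.95, 0.01, 0], "rotation": [0, 0, 0], "fingers": 40},
  {"travel": [0.75, 0, 0], "rotation": [0, 0, 0], "fingers": 40},
  {"travel": [0.4, 0, 0], "rotation": [0, 0, 0], "fingers": 40},
  {"travel": [0.14, 0, 0], "rotation": [0, 0, 0], "fingers": 40},
])

```text
t: 30.75
ee_pos: [0.6255, 0.1297, 0.1411]
tool_rot: [-2.571, -1.804, 0.004]
wrist_force: [-1.2, 0.5, -1.3]
opening: 0.535
finger_force: 36.1
```

Request:
send_rows([
  {"travel": [0, 0, 0], "rotation": [0, 0, 0], "fingers": 40},
  {"travel": [0, 0, 0.3], "rotation": [0, 0, 0], "fingers": 40},
  {"travel": [0, 0, 0.5], "rotation": [0, 0, 0], "fingers": 40},
  {"travel": [0, 0, 0.5], "rotation": [0, 0, 0], "fingers": 40},
  {"travel": [0, 0, 0.2], "rotation": [0, 0, 0], "fingers": 40},
])

```text
t: 31.38
ee_pos: [0.6248, 0.1276, 0.0504]
tool_rot: [-2.573, -1.8, 0.005]
wrist_force: [0.3, -0.2, -1.6]
opening: 0.534
finger_force: 36.1
```

```bash
python3 go.py .6266 .1284 .036
```

```text
t 31.4 pos [0.625 0.128 0.05 ] yaw -20.0 delta units [0.024 0.024 0.239] |d| 0.24 open 45.6 tilt [-0.002 -0.003]
```

Request:
send_rows([
  {"travel": [0, 0, 0.14], "rotation": [0, 0, 0], "fingers": 40},
  {"travel": [0, 0, 0.07], "rotation": [0, 0, 0], "fingers": 40},
  {"travel": [0, 0, 0.03], "rotation": [0, 0, 0], "fingers": 40},
  {"travel": [0, 0, 0], "rotation": [0, 0, 0], "fingers": 40},
  {"travel": [0, 0, 0], "rotation": [0, 0, 0], "fingers": 52},
])

```text
t: 32.0
ee_pos: [0.6263, 0.1286, 0.0392]
tool_rot: [2.573, 1.802, 0.001]
wrist_force: [0.0, -0.1, 0.5]
opening: 0.609
finger_force: 0.0
```

Request:
send_rows([
  {"travel": [0, 0, 0], "rotation": [0, 0, 0], "fingers": 65},
  {"travel": [0, 0, 0], "rotation": [0, 0, 0], "fingers": 70},
  {"travel": [0, 0, -0.5], "rotation": [0, 0, 0], "fingers": 80},
  {"travel": [0, 0, -0.9], "rotation": [0, 0, 0], "fingers": 85},
  {"travel": [0, 0, -0.8], "rotation": [0, 0, 0], "fingers": 85},
])

```text
t: 32.62
ee_pos: [0.626, 0.1286, 0.1726]
tool_rot: [2.573, 1.802, 0.001]
wrist_force: [0.3, -0.6, 0.3]
opening: 0.996
finger_force: 0.0
```

```bash
python3 go.py .4433 -.015 .155
```

```text
t 32.6 pos [0.626 0.129 0.173] yaw -20.0 delta units [-3.289 -2.044  0.292] |d| 3.88 open 85.1 tilt [0. 0.]
```

Request:
send_rows([
  {"travel": [-0.34, -0.2, 0], "rotation": [0, 0, 0], "fingers": 85},
  {"travel": [-0.7, -0.44, 0], "rotation": [0, 0, 0], "fingers": 85},
  {"travel": [-0.75, -0.47, 0], "rotation": [0, 0, 0], "fingers": 85},
  {"travel": [-0.75, -0.47, 0], "rotation": [0, 0, 0], "fingers": 85},
  {"travel": [-0.5, -0.31, 0], "rotation": [0, 0, 0], "fingers": 85},
])

```text
t: 33.25
ee_pos: [0.4555, -0.0051, 0.1709]
tool_rot: [2.573, 1.802, 0.001]
wrist_force: [0.4, 0.0, 0.3]
opening: 0.997
finger_force: 0.0
```

Request:
send_rows([
  {"travel": [-0.25, -0.15, 0], "rotation": [0, 0, 0], "fingers": 80},
  {"travel": [0, 0, 0], "rotation": [0, 0, 0], "fingers": 75},
  {"travel": [0, 0, 0.4], "rotation": [0, 0, 0], "fingers": 75},
  {"travel": [0, 0, 0.6], "rotation": [0, 0, 0], "fingers": 75},
  {"travel": [0, 0, 0.5], "rotation": [0, 0, 0], "fingers": 75},
])

```text
t: 33.88
ee_pos: [0.4443, -0.0145, 0.0794]
tool_rot: [-2.572, -1.803, -0.0]
wrist_force: [0.8, -0.4, -0.3]
opening: 0.876
finger_force: 0.0
```

```bash
python3 go.py .4433 -.015 .0218
```

```text
t 33.9 pos [ 0.444 -0.014  0.079] yaw -19.9 delta units [-0.014 -0.013  0.96 ] |d| 0.96 open 74.8 tilt [ 0. -0.]
```

Request:
send_rows([
  {"travel": [0, 0, 0.4], "rotation": [0, 0, 0], "fingers": 75},
  {"travel": [0, 0, 0.3], "rotation": [0, 0, 0], "fingers": 75},
  {"travel": [0, 0, 0.15], "rotation": [0, 0, 0], "fingers": 60},
  {"travel": [0, 0, 0], "rotation": [0, 0, 0], "fingers": 45},
  {"travel": [0, 0, 0], "rotation": [0, 0, 0], "fingers": 35},
])

```text
t: 34.5
ee_pos: [0.4441, -0.015, 0.0303]
tool_rot: [2.572, 1.802, 0.001]
wrist_force: [0.3, 0.3, 0.0]
opening: 0.413
finger_force: 0.0
```

Request:
send_rows([
  {"travel": [0, 0, 0], "rotation": [0, 0, 0], "fingers": 22},
  {"travel": [0, 0, 0], "rotation": [0, 0, 0], "fingers": 22},
  {"travel": [0, 0, 0], "rotation": [0, 0, 0], "fingers": 22},
  {"travel": [0, 0, 0], "rotation": [0, 0, 0], "fingers": 22},
  {"travel": [0, 0, 0], "rotation": [0, 0, 0], "fingers": 22},
])

```text
t: 35.12
ee_pos: [0.444, -0.0151, 0.0304]
tool_rot: [2.572, 1.802, 0.002]
wrist_force: [-1.6, 1.6, 6.4]
opening: 0.309
finger_force: 37.0
```

Request:
send_rows([
  {"travel": [0, 0, -0.3], "rotation": [0, 0, 0], "fingers": 22},
  {"travel": [0, 0, -0.6], "rotation": [0, 0, 0], "fingers": 22},
  {"travel": [0, 0, -0.6], "rotation": [0, 0, 0], "fingers": 22},
  {"travel": [0, 0, -0.3], "rotation": [0, 0, 0], "fingers": 22},
  {"travel": [0, 0, 0], "rotation": [0, 0, 0], "fingers": 22},
])

```text
t: 35.75
ee_pos: [0.444, -0.0152, 0.1387]
tool_rot: [2.572, 1.801, 0.003]
wrist_force: [0.1, -0.5, -1.3]
opening: 0.31
finger_force: 36.1
```

```bash
python3 go.py .469 -.281 .132
```

```text
t 35.8 pos [ 0.444 -0.015  0.139] yaw -20.0 delta units [-4.021  1.905  0.115] |d| 4.45 open 26.4 tilt [0.001 0.003]
```

Request:
send_rows([
  {"travel": [-0.4, 0.2, 0], "rotation": [0, 0, 0], "fingers": 22},
  {"travel": [-0.8, 0.38, 0], "rotation": [0, 0, 0], "fingers": 22},
  {"travel": [-0.85, 0.4, 0], "rotation": [0, 0, 0], "fingers": 22},
  {"travel": [-0.85, 0.4, 0], "rotation": [0, 0, 0], "fingers": 22},
  {"travel": [-0.7, 0.33, 0], "rotation": [0, 0, 0], "fingers": 22},
])

```text
t: 36.38
ee_pos: [0.4656, -0.2551, 0.1363]
tool_rot: [-2.573, -1.801, 0.001]
wrist_force: [-0.1, 0.6, -1.3]
opening: 0.307
finger_force: 36.1
```

Request:
send_rows([
  {"travel": [-0.42, 0.19, 0], "rotation": [0, 0, 0], "fingers": 22},
  {"travel": [0, 0, 0], "rotation": [0, 0, 0], "fingers": 22},
  {"travel": [0, 0, 0.4], "rotation": [0, 0, 0], "fingers": 22},
  {"travel": [0, 0, 0.5], "rotation": [0, 0, 0], "fingers": 22},
  {"travel": [0, 0, 0.4], "rotation": [0, 0, 0], "fingers": 22},
])

```text
t: 37.0
ee_pos: [0.4678, -0.2794, 0.0578]
tool_rot: [-2.571, -1.803, 0.001]
wrist_force: [0.1, -0.2, -1.3]
opening: 0.308
finger_force: 36.1
```

```bash
python3 go.py .469 -.281 .0404
```

```text
t 37.0 pos [ 0.468 -0.279  0.058] yaw -19.9 delta units [-0.019  0.029  0.29 ] |d| 0.29 open 26.3 tilt [ 0.001 -0.002]
```

Request:
send_rows([
  {"travel": [0, 0.02, 0.16], "rotation": [0, 0, 0], "fingers": 22},
  {"travel": [0, 0, 0.09], "rotation": [0, 0, 0], "fingers": 22},
  {"travel": [0, 0, 0.03], "rotation": [0, 0, 0], "fingers": 22},
  {"travel": [0, 0, 0], "rotation": [0, 0, 0], "fingers": 22},
  {"travel": [0, 0, 0], "rotation": [0, 0, 0], "fingers": 35},
])

```text
t: 37.62
ee_pos: [0.4697, -0.2813, 0.0435]
tool_rot: [2.572, 1.802, 0.001]
wrist_force: [-0.0, 0.2, 0.4]
opening: 0.407
finger_force: 0.0
```

Request:
send_rows([
  {"travel": [0, 0, 0], "rotation": [0, 0, 0], "fingers": 50},
  {"travel": [0, 0, 0], "rotation": [0, 0, 0], "fingers": 60},
  {"travel": [0, 0, -0.5], "rotation": [0, 0, 0], "fingers": 60},
  {"travel": [0, 0, -0.9], "rotation": [0, 0, 0], "fingers": 60},
  {"travel": [0, 0, -0.9], "rotation": [0, 0, 0], "fingers": 60},
])

```text
t: 38.25
ee_pos: [0.4692, -0.281, 0.1825]
tool_rot: [-2.573, -1.802, 0.0]
wrist_force: [0.7, 0.1, -1.4]
opening: 0.707
finger_force: 0.0
```

Request:
send_rows([
  {"travel": [0.5, -0.3, 0], "rotation": [0, 0, 0], "fingers": 60},
  {"travel": [0.8, -0.4, 0], "rotation": [0, 0, 0], "fingers": 60},
  {"travel": [0.8, -0.4, 0], "rotation": [0, 0, 0], "fingers": 60},
  {"travel": [0.8, -0.4, 0], "rotation": [0, 0, 0], "fingers": 60},
  {"travel": [0.5, -0.3, 0], "rotation": [0, 0, 0], "fingers": 60},
])

```text
t: 38.88
ee_pos: [0.4371, -0.0506, 0.1811]
tool_rot: [2.572, 1.804, 0.001]
wrist_force: [0.3, 0.1, 0.5]
opening: 0.699
finger_force: 0.0
```

Request:
send_rows([
  {"travel": [0, 0, 0], "rotation": [0, 0, 0], "fingers": 60},
  {"travel": [0, 0, 0], "rotation": [0, 0, 0], "fingers": 60},
  {"travel": [0, 0, 0], "rotation": [0, 0, 0], "fingers": 60},
  {"travel": [0, 0, 0], "rotation": [0, 0, 0], "fingers": 60},
  {"travel": [0, 0, 0], "rotation": [0, 0, 0], "fingers": 60},
])

```text
t: 39.5
ee_pos: [0.4376, -0.0529, 0.1808]
tool_rot: [-2.574, -1.802, 0.0]
wrist_force: [0.7, -0.6, -1.2]
opening: 0.704
finger_force: 0.0
```

```bash
python3 - <<'E'
from h import *
a=grab('top','t9.png');b=grab('scene','s9.png')
cv2.imwrite('pics/c9.png',np.vstack([cv2.resize(a[85:235,105:505,::-1],(800,300),interpolation=2),cv2.resize(b[140:310,195:455,::-1],(459,300),interpolation=2).copy() if 0 else np.hstack([cv2.resize(b[140:310,195:455,::-1],(459,300)),np.zeros((300,341,3),np.uint8)])]))
print(sensors.read_state()['ee_pos'],sensors.read_state()['t'])
E
```

```text
[ 0.43758368 -0.05272659  0.18084073] 39.6
```

View pics/c9.png

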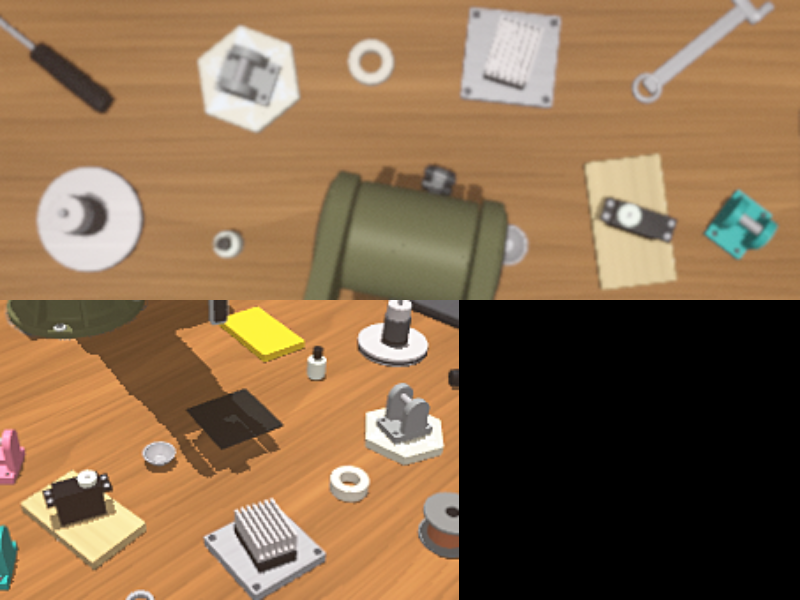

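All four parts stand upright on their own stands: bracket (248,76), driver (512,55), gear motor (85,215) and servo (638,220). I'll check the servo and bracket offsets before handing in.

```bash
python3 - <<'E'
from h import *
T=lambda p:np.c_[105+np.array(p)[:,0]/2,85+np.array(p)[:,1]/2]
s=plane('top',T([(638,220)]),.052)[0,:2]*1e3;b=plane('top',T([(249,75)]),.026)[0,:2]*1e3;h=plane('top',T([(629,215)]),.067)[0,:2]*1e3
print('servo off',s-[469,-281],'from horn',h-13*np.array([np.cos(np.radians(70)),np.sin(np.radians(70))])-[469,-281],'bracket off',b-[626.6,128.4])
E
```

```text
servo off [-0.94895901 -0.07399566] from horn [-0.84549148 -0.07242181] bracket off [ 0.94678363 -3.5326686 ]
```

```bash
python3 -c "
from h import *
print(arm.hand_in())"
```

```text
the job is handed in; nothing more can be done
None
```

The job is handed in at about 40 s: all four parts stand upright and let go on their own stands, each measured within about 4 mm of its stand's centre; the hand-in returned no verdict.

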